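Feel for the spacer's blind hole and present it hole-up

TASK

One end of the aluminium spacer on the blue mat has a blind hole, the other end is solid. Feel for the hole by slipping the spacer's open end over either end of the brass rod on the check stand, a good centimetre or more deep, then draw it off and turn the spacer upright with the hole on top. Finish still holding it steady in the gripper, hole up and touching nothing else, roughly a hand's breadth (10 cm) above the blue mat, ready for a screw to be dropped in; leave everything else on the bench where it is.

Things in the scene. Friction and masses are not known exactly. Their poses are not given: they have to be found in the camera images.
- spacer: loose aluminium blind spacer, a plain bar 70 mm long and 32 x 32 mm square, about 170 g (0.13 to 0.23 kg), lying on the mat at any heading. Origin: centre of the face it starts on, so the bar's centre line runs 16 mm above the origin, along its own z. Its x axis runs along the bar towards the end with the blind hole (hole 18 mm diameter, 34 mm deep, central in the +x end); the -x end is solid. Hole up means its x axis points up
- spacer_mouth (a point): centre of the hole's mouth, on the +x end face of the spacer, 35 mm from the bar's middle; axes as the spacer's
- spacer_back (a point): centre of the solid end face of the spacer; axes as the spacer's
- stand: fixed check stand on the mat: grey 60 x 60 x 12 mm base, dark 18 x 18 mm post up to 85 mm above its origin, and a level brass rod of 8 mm diameter through the post along the stand's y axis, its centre line 73 mm above the origin, sticking out 56 mm clear of the post to both sides. Origin: centre of the underside of the base, z up, at the height of the mat's top
- rod_left (a point): tip of the brass rod at the stand's +y side (the rod points outwards along the stand's +y); axes as the stand's
- rod_right (a point): tip of the brass rod at the stand's -y side (points outwards along the stand's -y); axes as the stand's
- mat: fixed blue mat, 360 (x) x 480 (y) mm, 3 mm thick. Origin: centre of its underside, on the bench
- plain_spacer: bystander: loose black solid plastic bar 70 x 32 x 32 mm beside the mat, no hole; not the part wanted. Origin: centre of underside, x along the bar
- jar_a: bystander: loose white jar with a steel cap, 54 mm diameter, 70 mm high, origin at the centre of its foot
- jar_b: bystander: loose jar just like the other, origin at the centre of its foot
- tape: bystander: loose yellow tape roll lying flat, 70 mm outside diameter, 20 mm high, origin at the centre of its underside
- phone: bystander: loose black phone lying flat, 150 (x) x 72 (y) x 8 mm, origin at the centre of its underside
- driver: bystander: loose screwdriver with a red handle, 160 mm long, lying along its x axis
- holder: bystander: loose orange parts tray 90 (x) x 55 (y) x 30 mm, origin at the centre of its underside
Things that resemble listed ones, but are neither listed nor needed, are in the scene too. Several things look just like the spacer: the one meant starts nearest to the robot's base. Leave any pink look-alike of the stand alone.

How it is judged:
By the outcome, as a careful person would: the job done as asked, in the order asked, and still so for the second after the job is handed in, while the arm keeps its last pose, push and grip.
It also fails if it takes over 51 s, if anything falls off the work surface, if the arm or the gripper's body presses on something with over 40 N, if the wrist force passes 120 N, or if a joint passes its speed limit or range.

ROBOT

A 6-joint arm with a two-finger parallel gripper is mounted at the origin on the work surface. World frame = base frame: x ahead of the robot, y to its left, z up, the work surface at z = 0. Lengths are in m, angles in rad, forces in N, time in s.
With the tool pointing down it reaches from about 0.3 to 0.775 m from the base axis. Payload 14.6 kg.
Tool frame: the origin (TCP) lies at the very end of the fingers, on their centre line; the grasp point (between the pads) lies 19 mm behind it; y points along the fingers, z is the direction in which the jaws open and shut, and the axes are right-handed (so a half turn about y gives the same grasp; the last joint's range is limited). The gripper opens to 94 mm and grips with 3 to 60 N. Pads are 16 mm wide; open, the fingers measure 119 mm over their backs; the gripper's body (75 mm by 177 mm) begins 78 mm behind the grasp point.
Start: joints at [-1.229, 0.3, 1.521, -0, 1.321, -0.067], TCP at [0.219, -0.505, 0.205] pointing down, gripper open.
Joint ranges: [-3.03, 3.03], [-0.79, 2.21], [0.23, 2.52], [-1.04, 4.18], [0, 3.07], [-2.55, 2.55]. Speed limits (rad/s): [2.22, 2.22, 2.57, 3.14, 3.14, 3.14].

INTERFACE

Orientations are given as a unit quaternion [x, y, z, w].
In Python, from rig import ctrl gives the robot as it stands. Calls block until the motion is done:
- ctrl.reach(position, orientation): joint-space move of the TCP to a pose.
- ctrl.servo_line(position, orientation=None, speed=0.15, until_force=None): straight line of the TCP; orientation=None keeps the orientation; speed is the mean speed in m/s. With until_force (N) it stops when the force on the tool has changed by that much, and returns True; else False.
- ctrl.move_joints(angles): joint-space move.
- ctrl.set_gripper(opening, grasp_force=None): finger opening in m; grasp_force is the grip in N (None keeps the last); returns when the fingers have stopped.
- ctrl.dwell(seconds).
- ctrl.solve_ik(position, orientation): joint angles nearest the present ones, or None.
- ctrl.sense(): the state.
- ctrl.capture(name): name is "side" or "top"; returns a dict with "color" (420x560x3 uint8, red, green, blue), "intrinsics" (3x3 intrinsics, pixels), "R" (3x3) and "t" (3): a world point X has camera coordinates R X + t. Camera axes: x right, y down, z forward; pixel columns grow to the right and rows downward; lengths in m; the calibration is good to about 2 mm. A picture is of the moment at which its call begins. There is no depth.
A pose or a line that the arm cannot do raises ctrl.MotionError and nothing moves.
- ctrl.job_done(): hands the job in, once; it reports no verdict.
The state is a dict: "t": time; "joints": joint angles; "qvel": joint speeds; "effort": joint torques, N m; "position": TCP position; "tool_rot": TCP orientation; "ft_force": force on the tool from outside, world axes, zero at the start; "wrist_torque": the same for the moment, N m; "finger_gap": finger opening in m.
Only numpy, scipy, OpenCV 4.12 (cv2) and the standard library are available. Lean on these libraries where they do the work, as an engineer would, in place of code of your own. Each camera call takes 0.05 s, during which the arm holds its last target. There are 200 camera calls.

## Working session

There is one attempt and no reset: what is moved stays moved. The work goes in short steps, each a Python script; the robot and the scene stay as the last script left them, time stands still between calls to the robot, and variables do not carry over. Pictures are saved under pics/ and viewed, about 8 in all and at most 12, crops included, and the job is handed in when it is done.

```bash
mkdir -p pics; ls
python3 - <<'E'
from rig import ctrl
import cv2,pickle,numpy as np
d={}
for n in("side","top"):
    c=ctrl.capture(n);d[n]=c;cv2.imwrite(f"pics/{n}0.png",c["color"][:,:,::-1])
    print(n,c["intrinsics"].tolist(),np.round(-c["R"].T@c["t"],3),np.round(c["R"],3).tolist())
pickle.dump(d,open("cap0.pkl","wb"))
s=ctrl.sense();print(s["tool_rot"],s["position"],s["t"],s["finger_gap"])
E
```

```text
pics
side [[432.8213473574245, 0.0, 271.87144264827515], [0.0, 432.8213473574245, 203.87486152854586], [0.0, 0.0, 1.0]] [0.312 0.844 0.867] [[-0.973, -0.232, -0.004], [-0.156, 0.667, -0.728], [0.172, -0.708, -0.685]]
top [[416.6007055097609, 0.0, 277.18818546690017], [0.0, 416.6007055097609, 203.9750727428918], [0.0, 0.0, 1.0]] [0.391 0.036 1.266] [[-0.021, -1.0, -0.012], [-0.995, 0.022, -0.093], [0.093, 0.01, -0.996]]
[-0.14359353  0.69275437 -0.69201508  0.14348313] [ 0.21854558 -0.50446722  0.20493297] 0.1 0.09392586059464973
```

View pics/top0.png

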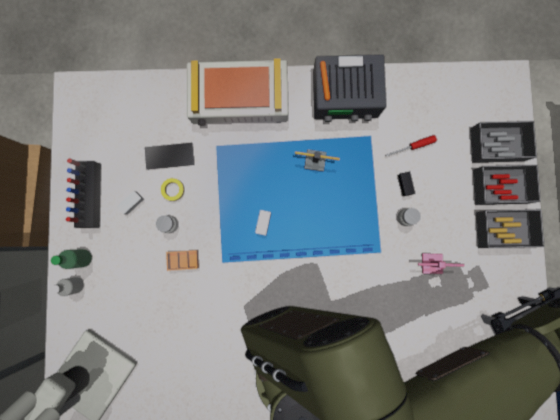

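View pics/side0.png

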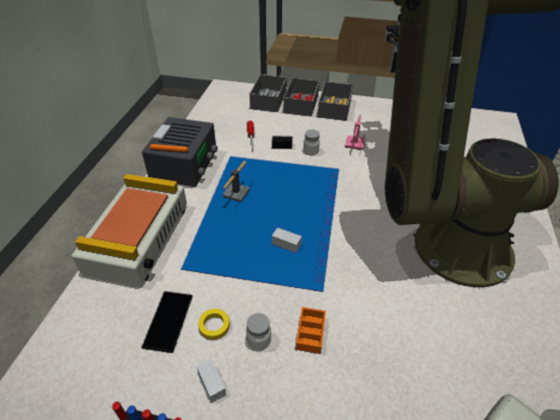

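The top view shows the spacer at about (263,223) and the stand at about (317,160), with its rod running from (297,153) to (340,158). In the side view the spacer is at (287,240) and the stand at (237,185). Other look-alikes are a grey bar off the mat and a pink stand. Next I'll measure positions.

```bash
cat > h.py <<'E'
import numpy as np,cv2,pickle
def ray(c,uv):
    d=c["R"].T@np.linalg.inv(c["intrinsics"])@np.array([uv[0],uv[1],1.]);return -c["R"].T@c["t"],d
def onz(c,uv,z):
    o,d=ray(c,uv);return o+d*(z-o[2])/d[2]
def proj(c,X):
    p=c["intrinsics"]@(c["R"]@np.array(X)+c["t"]);return p[:2]/p[2]
def tri(c1,u1,c2,u2):
    o1,d1=ray(c1,u1);o2,d2=ray(c2,u2)
    s=np.linalg.lstsq(np.c_[d1,-d2],o2-o1,rcond=None)[0]
    a,b=o1+s[0]*d1,o2+s[1]*d2;return (a+b)/2,np.linalg.norm(a-b)
def blob(m,seed):
    n,l,s,c=cv2.connectedComponentsWithStats(m.astype(np.uint8))
    i=min(range(1,n),key=lambda i:np.hypot(*(c[i]-seed))-(0 if s[i,4]>15 else -1e3))
    return l==i
E
python3 - <<'E'
from h import *
d=pickle.load(open("cap0.pkl","rb"))
t,s=d["top"],d["side"]
for n,c,seed,rs in(("top",t,(263,223),(318,156)),("side",s,(287,240),(235,178))):
    hsv=cv2.cvtColor(c["color"],cv2.COLOR_RGB2HSV);H,S,V=[hsv[...,i].astype(int) for i in range(3)]
    m=blob((S<70)&(V>110),seed);ys,xs=np.nonzero(m)
    r=cv2.minAreaRect(np.c_[xs,ys].astype(np.float32));b=cv2.boxPoints(r);print(n,len(xs),np.round(r[0],1),r[1],b.round(1).tolist())
    if n=="top": print([onz(c,p,.035).round(4).tolist() for p in b],onz(c,r[0],.035))
    yy,xx=np.mgrid[:420,:560]
    g=(H>14)&(H<34)&(S>60)&(V>60)&(np.hypot(xx-rs[0],yy-rs[1])<40)
    ys,xs=np.nonzero(g);p=np.c_[xs,ys].astype(np.float32);vx,vy,x0,y0=cv2.fitLine(p,cv2.DIST_HUBER,0,.01,.01).ravel()
    k=(p-[x0,y0])@[vx,vy];e=np.array([[x0,y0]]+[]).repeat(2,0)+np.outer([k.min(),k.max()],[vx,vy]);print("rod",len(xs),e.round(1).tolist())
    if n=="top": print([onz(c,q,.076).round(4).tolist() for q in e]);et=e
    else: es=e
for i,j in((0,0),(1,1),(0,1),(1,0)): print(i,j,tri(t,et[i],s,es[j]))
a=cv2.resize(t["color"][130:270,210:350],(560,560),interpolation=cv2.INTER_CUBIC)[:,:400]
b=cv2.resize(s["color"][150:260,210:310],(400,440),interpolation=cv2.INTER_CUBIC)
im=np.zeros((560,800,3),np.uint8);im[:,:400]=cv2.resize(t["color"][130:270,230:330+0],(400,560),interpolation=cv2.INTER_CUBIC);im[:440,400:]=b
cv2.imwrite("pics/crop.png",im[:,:,::-1])
E
```

```text
top 275 [262.6 222.2] (11.384414672851562, 24.165691375732422) [[254.5, 232.8000030517578], [259.6000061035156, 209.1999969482422], [270.70001220703125, 211.60000610351562], [265.70001220703125, 235.1999969482422]]
[[0.4225, 0.1176, 0.035], [0.4921, 0.1015, 0.035], [0.4843, 0.0686, 0.035], [0.4148, 0.0849, 0.035]] [0.45332683 0.09314418 0.035     ]
rod 90 [[295.8999938964844, 152.39999389648438], [338.1000061035156, 158.60000610351562]]
[[0.6518, -0.009, 0.076], [0.6307, -0.1303, 0.076]]
side 271 [286.2 235.9] (27.377779006958008, 10.224625587463379) [[271.6000061035156, 236.10000610351562], [275.1000061035156, 226.39999389648438], [300.79998779296875, 235.6999969482422], [297.3999938964844, 245.3000030517578]]
rod 72 [[224.0, 188.0], [244.39999389648438, 161.3000030517578]]
0 0 (array([ 0.65424282, -0.0087793 ,  0.07298908]), np.float64(0.0035950057311768934))
1 1 (array([ 0.63060113, -0.12966875,  0.08002634]), np.float64(0.0014846623952637433))
0 1 (array([ 0.61019771, -0.00769904,  0.18024063]), np.float64(0.03703452080481863))
1 0 (array([ 0.68211185, -0.14223199, -0.04966183]), np.float64(0.052790239714788675))
```

View pics/crop.png

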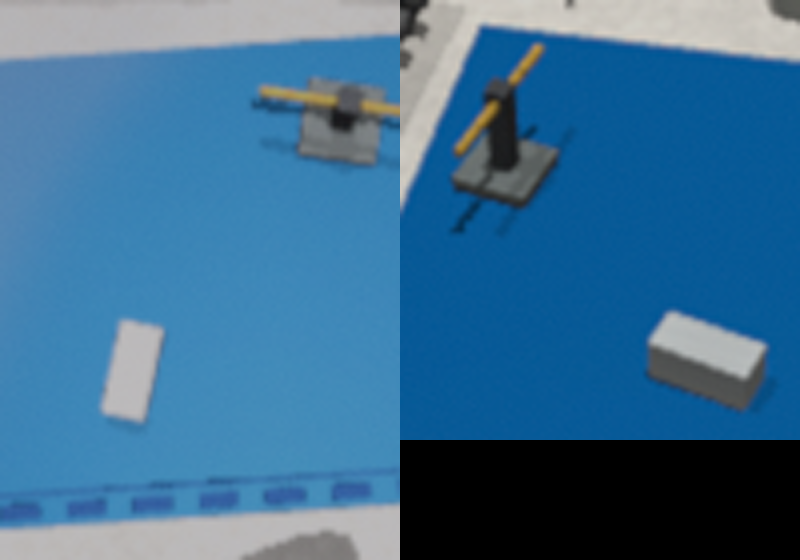

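```bash
cat >> h.py <<'E'
from scipy.spatial.transform import Rotation as Ro
def quat(y,z):
    y=np.array(y,float);y/=np.linalg.norm(y);z=np.array(z,float);z-=y*(z@y);z/=np.linalg.norm(z)
    return Ro.from_matrix(np.c_[np.cross(y,z),y,z]).as_quat()
D=[0,0,-1.]
C=np.array([.4533,.0931,.007]); B=np.array([.974,-.226,0])   # spacer middle, bar axis
RC=np.array([.6412,-.0697,.076]); RY=np.array([.171,.985,0]);RY/=np.linalg.norm(RY) # rod middle, stand +y
E
python3 - <<'E'
from h import *
from rig import ctrl
up=np.array([0,0,1.])
for s in(1,-1):
    # tool x = s*B in grasp ; z = x cross y
    z=np.cross(s*B,D); print("grasp",s,ctrl.solve_ik(C+[0,0,.0],quat(D,z)))
    for h in(1,-1): # bar's tool-x end points along h*RY ; approach on side -h
        p=RC-h*RY*(.065+.035+.03);p[2]=.064
        z=np.cross(h*RY,D);j=ctrl.solve_ik(p,quat(D,z));print(" rod tool-x towards",h,"stand y",None if j is None else np.round(j,2))
for P in([.6,.1],[.55,.1],[.5,.1],[.5,0.05],[.65,.12]):
    for a in(-.5,0,.5):
        r=np.array([*P,0]);r/=np.linalg.norm(r);r=Ro.from_rotvec([0,0,a]).apply(r)
        for k in(1,-1):
            z=np.cross(k*up,r);j=ctrl.solve_ik([*(np.array(P)+.012*r[:2]),.138],quat(r,z));print(P,a,"tool-x up",k,None if j is None else np.round(j,2))
E
```

```text
grasp 1 [ 1.23392831e-01  3.92704869e-01  1.92981014e+00 -4.44089210e-16
  8.19077648e-01 -1.21940525e+00]
 rod tool-x towards 1 stand y None
 rod tool-x towards -1 stand y [ 0.03  0.69  1.29 -0.    1.17  0.2 ]
grasp -1 [ 1.23392831e-01  3.92704869e-01  1.92981014e+00 -4.44089210e-16
  8.19077648e-01  1.92218741e+00]
 rod tool-x towards 1 stand y None
 rod tool-x towards -1 stand y [ 0.03  0.69  1.29 -0.    1.17  0.2 ]
[0.6, 0.1] -0.5 tool-x up 1 [0.39 0.64 2.08 3.91 1.26 1.28]
[0.6, 0.1] -0.5 tool-x up -1 [ 0.39  0.64  2.08  3.91  1.26 -1.86]
[0.6, 0.1] 0 tool-x up 1 [0.06 0.59 2.21 3.03 1.23 1.61]
[0.6, 0.1] 0 tool-x up -1 [ 0.06  0.59  2.21  3.03  1.23 -1.53]
[0.6, 0.1] 0.5 tool-x up 1 [-0.24  0.64  2.08  2.19  1.31  1.91]
[0.6, 0.1] 0.5 tool-x up -1 [-0.24  0.64  2.08  2.19  1.31 -1.23]
[0.55, 0.1] -0.5 tool-x up 1 [0.43 0.6  2.2  3.93 1.32 1.33]
[0.55, 0.1] -0.5 tool-x up -1 [ 0.43  0.6   2.2   3.93  1.32 -1.82]
[0.55, 0.1] 0 tool-x up 1 [0.06 0.56 2.33 3.02 1.32 1.6 ]
[0.55, 0.1] 0 tool-x up -1 [ 0.06  0.56  2.33  3.02  1.32 -1.54]
[0.55, 0.1] 0.5 tool-x up 1 [-0.28  0.6   2.2 
[... 547 characters left out ...]
l-x up -1 [ 0.4   0.56  2.32  3.96  1.39 -1.76]
[0.5, 0.05] 0 tool-x up 1 [-0.05  0.53  2.46  2.99  1.42  1.59]
[0.5, 0.05] 0 tool-x up -1 [-0.05  0.53  2.46  2.99  1.42 -1.55]
[0.5, 0.05] 0.5 tool-x up 1 [-0.44  0.56  2.32  2.08  1.44  1.8 ]
[0.5, 0.05] 0.5 tool-x up -1 [-0.44  0.56  2.32  2.08  1.44 -1.35]
[0.65, 0.12] -0.5 tool-x up 1 [0.38 0.69 1.95 3.91 1.19 1.23]
[0.65, 0.12] -0.5 tool-x up -1 [ 0.38  0.69  1.95  3.91  1.19 -1.91]
[0.65, 0.12] 0 tool-x up 1 [0.09 0.64 2.08 3.04 1.15 1.61]
[0.65, 0.12] 0 tool-x up -1 [ 0.09  0.64  2.08  3.04  1.15 -1.53]
[0.65, 0.12] 0.5 tool-x up 1 [-0.18  0.69  1.95  2.22  1.25  1.97]
[0.65, 0.12] 0.5 tool-x up -1 [-0.18  0.69  1.95  2.22  1.25 -1.17]
```

Run:
```python
from h import *
from rig import ctrl
z=np.cross(B,D);q=quat(D,z)
ctrl.reach(C+[0,0,.08],q)
ctrl.servo_line(C,q,speed=.12)
ctrl.set_gripper(.02,30)
print(ctrl.sense()["finger_gap"],ctrl.sense()["t"])
ctrl.servo_line(C+[0,0,.12],q,speed=.15)
q2=quat(D,np.cross(-RY,D))
p=RC+RY*(.065+.035+.04);p[2]=.064
print(ctrl.solve_ik(p,q2), ctrl.solve_ik(RC-RY*.14-[0,0,.012],q2))
ctrl.reach(p+[0,0,.05],q2)
ctrl.servo_line(p,q2,speed=.1)
d={n:ctrl.capture(n) for n in("side","top")};pickle.dump(d,open("cap1.pkl","wb"))
s=ctrl.sense();print(s["finger_gap"],s["t"],s["position"],s["ft_force"])
im=np.zeros((560,800,3),np.uint8)
for i,n in enumerate(d):
    u,v=proj(d[n],p).astype(int)
    im[:,i*400:i*400+400]=cv2.resize(d[n]["color"][v-70:v+70,u-50:u+50],(400,560),interpolation=cv2.INTER_CUBIC);print(n,u,v)
cv2.imwrite("pics/at_rod.png",im[:,:,::-1])
```

```text
0.031964707914032116 4.2167
[ 4.74659913e-02  6.94936495e-01  1.27700726e+00 -4.44089210e-16
  1.16964889e+00  2.19356879e-01] [-3.80727421e-01  6.58442024e-01  1.33814631e+00 -4.44089210e-16
  1.14500432e+00 -2.08836534e-01]
0.031826866601801826 7.2083 [0.66557896 0.06827308 0.06492783] [ 0.80533217  0.65433553 -1.37066895]
side 212 208
top 269 149
```

View pics/at_rod.png

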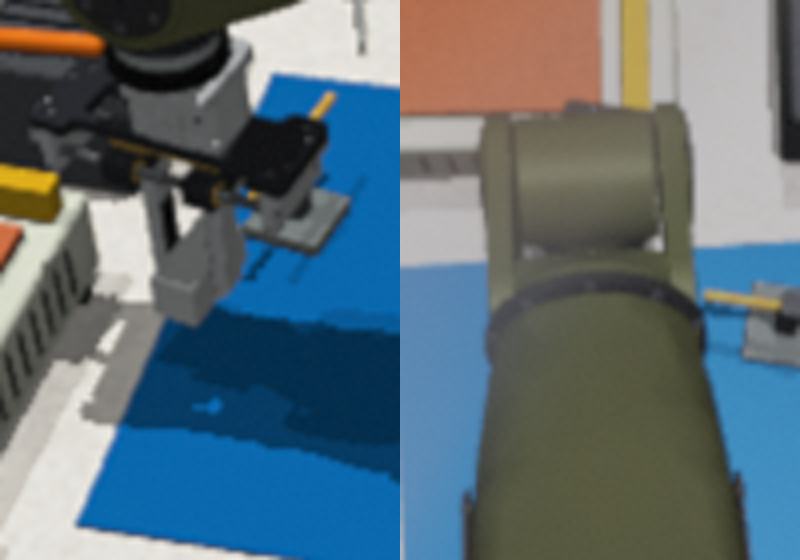

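The end facing the side camera, at crop (185,290), looks plain, so the hole probably faces the rod. I'll check the grey levels of that face, then feel for the hole with a force guard.

Run:
```python
from h import *
from rig import ctrl
c=pickle.load(open("cap1.pkl","rb"))["side"]
g=cv2.cvtColor(c["color"],cv2.COLOR_RGB2GRAY);u,v=212,208
print(g[v-6:v+14,u-14:u+14])
s=ctrl.sense();p0=s["position"];f0=s["ft_force"]
q2=quat(D,np.cross(-RY,D))
tgt=RC+RY*(.14-.062);tgt[2]=.064
hit=ctrl.servo_line(tgt,q2,speed=.04,until_force=6)
s=ctrl.sense();print(hit,"advance",np.linalg.norm((s["position"]-p0)[:2]),s["position"],s["ft_force"]-f0,s["t"])
d={n:ctrl.capture(n) for n in("side","top")};pickle.dump(d,open("cap2.pkl","wb"))
a=d["side"]["color"][140:260,170:290];cv2.imwrite("pics/ins.png",cv2.resize(a,(600,600),interpolation=cv2.INTER_CUBIC)[:,:,::-1])
```

```text
[[224 215 153  94  89  89  90  93  92  93  94  92  92  92  93  92  81  83
   91  93  85  76  77  77  80  85  86  83]
 [224 225 171 104  90  91  91  92  93  93  93  92  93  92  92  91  80  83
   89  91  82  76  76  77  81  87  84  72]
 [225 227 183 117  91  91  92  92  94  94  93  93  93  92  93  92  86  87
   90  89  80  74  77  78  85  86  73  55]
 [226 228 186 121  92  92  93  93  93  92  92  92  92  93  92  89  80  85
   89  88  79  74  76  78  86  84  64  50]
 [227 213 164 113  93  92  93  93  92  92  92  93  93  92  91  85  73  81
   90  89  82  76  76  77  84  72  55  50]
 [226 183 129 112 109 100  95  95  94  93  92  92  94  93  88  81  75  83
   90  90  85  78  76  79  73  57  49  51]
 [226 168 105 102 106 108 109 111 111 101  94  95 105  99  85  79  79  85
   90  90  87  80  78  85  78  72  72  72]
 [224 170 107  93  96 100 104 109 114 112 111 112 110  95  81  78  78  80
   85  89  88  82  83  86  84  83  82  84]
 [225 184 121  94  94  93  94  97 102 104 108 111  99  84  78  78  77  75
   83  89  91  88  85  84  84  85  84  83]
 [227 193 130  95  94  95  93  94  95  94  96  
[... 655 characters left out ...]
 [133 134 133 129 115  90  77  84  93  95  95  95  91  81  69  52  39  35
   36  37  37  35  38  37  39  38  40  49]
 [133 134 135 131 109  73  54  64  72  74  81  91  92  77  56  38  38  37
   38  37  37  37  36  36  36  37  37  38]
 [133 135 136 127  93  58  46  49  48  49  56  66  70  59  42  37  36  38
   37  37  37  36  37  37  37  38  37  37]
 [134 136 135 112  74  49  47  47  43  39  37  40  44  41  37  36  37  36
   37  36  37  37  37  36  37  36  37  39]
 [137 137 133  99  58  46  48  44  40  37  35  37  37  36  36  36  38  37
   37  36  37  36  39  37  37  36  38  37]]
False advance 0.061904886150719866 [0.65455783 0.00735716 0.06398915] [-0.75270724  0.142941   -0.12690922] 8.9083
```

View pics/ins.png

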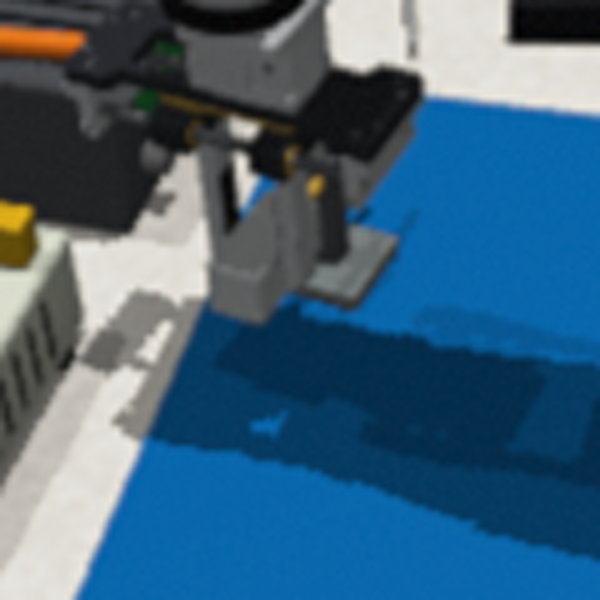

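No resistance over 62 mm of advance, and the picture shows the bar overlapping the rod in front of the post (rod hidden at about (315,185)). So the rod is about 22 mm down the hole. The hole is therefore on the tool's +x end. Next I draw it off, lift it and turn it upright.

Run:
```python
from h import *
from rig import ctrl
q2=quat(D,np.cross(-RY,D))
p=RC+RY*.15;p[2]=.064
ctrl.servo_line(p,q2,speed=.08)
print(ctrl.sense()["t"],ctrl.sense()["ft_force"])
p[2]=.22;ctrl.servo_line(p,q2,speed=.15)
ctrl.reach([.5,.1,.32],q2)
P=np.array([.55,.1]);r=np.array([*P,0]);r/=np.linalg.norm(r)
qf=quat(r,np.cross([0,0,1.],r))
F=np.array([*P,0])+.012*r
for z in(.3,.26,.22,.138): print(z,ctrl.solve_ik(F+[0,0,z],qf))
ctrl.reach(F+[0,0,.23],qf)
s=ctrl.sense();print(s["t"],s["position"],s["finger_gap"],s["joints"],s["ft_force"])
d={n:ctrl.capture(n) for n in("side","top")}
for n in d: cv2.imwrite(f"pics/up_{n}.png",d[n]["color"][:,:,::-1])
u,v=proj(d["side"],F+[0,0,.23]).astype(int);u2,v2=proj(d["top"],F+[0,0,.23]).astype(int)
im=np.hstack([cv2.resize(c["color"][b-60:b+60,a-40:a+40],(400,600),interpolation=cv2.INTER_CUBIC) for c,a,b in((d["side"],u,v),(d["top"],u2,v2))])
cv2.imwrite("pics/up.png",im[:,:,::-1])
```

```text
10.0583 [ 0.41076516  1.18253339 -1.27790156]
0.3 [0.05770513 0.02483997 2.33107    2.96964981 0.7925412  1.69211186]
0.26 [0.05770513 0.14211216 2.35000131 2.98865311 0.92696311 1.66306053]
0.22 [0.05770513 0.27172356 2.35614419 3.00156134 1.06127066 1.6394404 ]
0.138 [0.05770513 0.55711269 2.32823708 3.01536436 1.31650509 1.60270915]
14.5833 [0.56204437 0.10229625 0.2301949 ] 0.03191042639856527 [0.05772319 0.23859127 2.35518546 2.99826594 1.02802654 1.64470418] [ 0.87182513 -0.09044957 -1.0764075 ]
```

View pics/up.png

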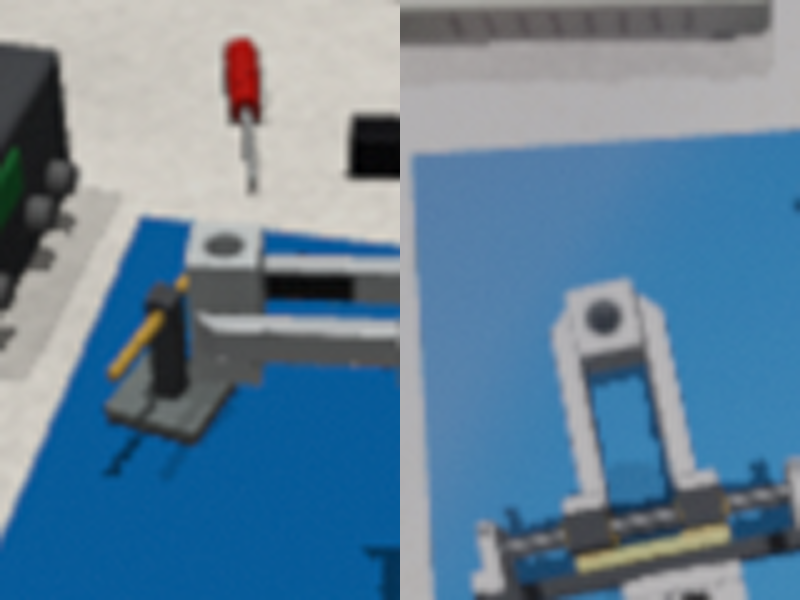

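View pics/up_side.png

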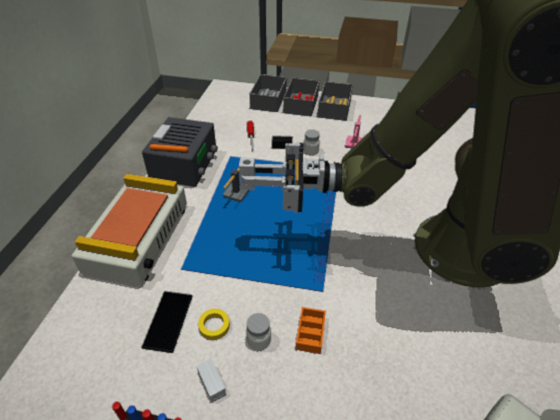

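Both views show the hole on top: crop (225,245) in the side view and (603,317) in the top view. The bar looks vertical and the bench undisturbed. Now I lower it to 10 cm.

Run:
```python
from h import *
from rig import ctrl
s=ctrl.sense();p=s["position"].copy();p[2]=.136
print(ctrl.servo_line(p,speed=.06,until_force=8));ctrl.dwell(.5)
s=ctrl.sense();print(s["t"],s["position"],s["finger_gap"],np.abs(s["qvel"]).max(),s["ft_force"],Ro.from_quat(s["tool_rot"]).as_matrix()[:,0])
d={n:ctrl.capture(n) for n in("side","top")}
u,v=proj(d["side"],p).astype(int)
im=np.hstack([cv2.resize(d["side"]["color"][v-50:v+50,u-50:u+50],(400,400),interpolation=cv2.INTER_CUBIC),cv2.resize(d["top"]["color"][100:380,140:420],(400,400))])
cv2.imwrite("pics/fin.png",im[:,:,::-1])
```

```text
False
16.9 [0.56198143 0.10225016 0.13603344] 0.031902587881278754 0.0023734229309562765 [ 0.75301725 -0.14038183 -2.15923737] [-5.12627425e-05 -2.15834472e-05  9.99999998e-01]
```

View pics/fin.png

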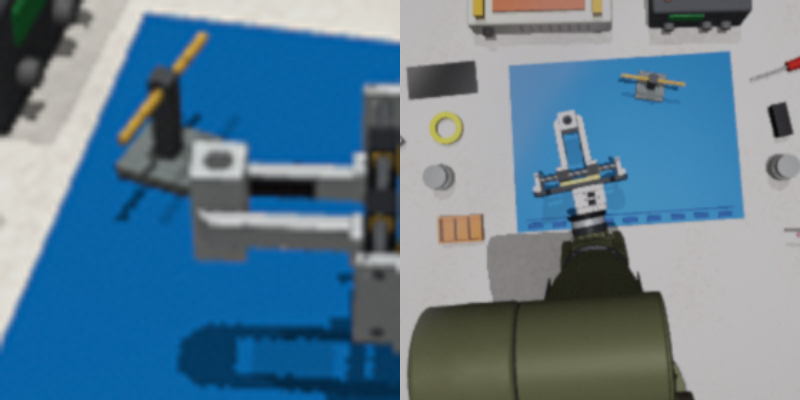

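The spacer is held upright with the hole on top at (218,158) in the crop. Its shadow is well clear below, and the stand and bystanders are where they were. I'm handing in.

```bash
python3 -c "
from rig import ctrl
ctrl.job_done()"
```

```text
the job is handed in; nothing more can be done
```

The spacer is held upright in the gripper, hole on top, with its lower end about 10 cm above the mat, and I have handed the job in.

- **Feeling for the hole:** I picked up the spacer nearest the robot and slid its open end over the left end of the brass rod. The arm advanced 62 mm under a 6 N force guard and met no resistance, which puts the rod about 22 mm into the hole. That depth comes from the measured positions; I did not touch the bottom of the hole or the sides to confirm it.
- **Turning upright:** I drew it straight off, lifted clear and turned it. Both cameras then showed the hole on top.
- **Last checks:** The bar axis was vertical by the tool orientation, which assumes no tilt in the grip, and it looked upright in the pictures. The finger gap was steady at 31.9 mm, the arm was at rest and nothing was touching. The time was about 17 s of the 51 s allowed.
- **Rest of the bench:** The stand and the bystanders in view looked where they started.
- **Disagreements:** No check failed. The rod measured about 123 mm tip to tip against 130 mm given, so I used the given length about the measured centre.

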